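# Hook the vent pane shut with the pole

## Robot

A 6-joint arm with a two-finger parallel gripper is mounted at the origin on the work surface. World frame = base frame: x ahead of the robot, y to its left, z up, the work surface at z = 0. Lengths are in m, angles in rad, forces in N, time in s.
With the tool pointing down it reaches from about 0.35 to 0.85 m from the base axis. Payload 8.1 kg.
Tool frame: the origin (TCP) lies midway between the tips of the shut fingers; the grasp point (between the pads) lies 19 mm behind it; z points along the fingers, y is the direction in which the jaws open and shut (so a half turn about z gives the same grasp; the last joint's range is limited). The gripper opens to 93 mm and grips with 3 to 60 N. Pads are 15 mm wide; open, the fingers measure 128 mm over their backs; the gripper's body (75 mm by 188 mm) begins 65 mm behind the grasp point.
Start: joints at [-0.085, 0.13, 1.488, -0, 1.523, -0.085], TCP at [0.6, 0, 0.219] pointing down, gripper open.
Joint ranges: [-2.96, 2.96], [-0.89, 2.26], [0.02, 2.5], [-1.34, 4.48], [0, 2.73], [-2.66, 2.66]. Speed limits (rad/s): [2.39, 2.39, 2.79, 3.14, 3.14, 3.14].

## Interface

Orientations are given as a rotation vector (axis times angle).
In Python, from plant import robot gives the robot as it stands. The module is installed in compiled form; this text tells all that it offers.
- The arm moves only by the shell command python3 -m pendant 'ROWS' [FORCE]. ROWS is JSON, a list of rows, each an object with "translation": the shift along the tool's x, y, z in mm, a list of three; "twist": the turn, a rotation vector about the tool's x, y, z in rad, a list of three; "grip": the opening, from -1 (shut) to 1 (fully open). A call has exactly 10 rows; each row shifts and turns the pose as measured when the row begins, along the tool's axes as they then stand; what a row does not reach is not made up. A row lasts 1/10 s, in which the tool goes at most 50 mm and 8.59 degrees, less where a joint would pass 70% of its speed; a pose out of reach is approached as far as the arm can. A call is refused whole if a number of a shift passes 50 or a number of a turn 0.15, either way. A call with a gripper value outside its range is refused whole. The fingers move at their own pace and stop on an object; FORCE is the grip in N (left out, the last holds). Time passes only in rows, so rows that do not move let the fingers close, or fill a call up. It gives the time, the measured TCP pose, the force and the opening at its end, in the units of the state.
- robot.read_state(): the state, without advancing time (a new reading comes with each control period).
- robot.read_camera(name): name is "scene" or "side" or "wrist"; returns (picture, depth): 480x640x3 uint8, red, green, blue; 480x640 float32, m along the optical axis (not along the pixel's ray), 0 where there is no reading.
- robot.camera_info(name): a dict with "vertical_fov" (degrees; the focal length in pixels is half the picture's height over the tangent of half this angle, whatever the lens; pixels are square), "cx", "cy" (the principal point, pixels), "cam_to_world" (4x4, takes a point from camera to world coordinates). Camera axes: x right, y up, looking along -z (the intrinsics and any distortion apply to the point x, -y, -z); pixel columns grow to the right and rows downward; lengths in m; the calibration is good to about 2 mm. The wrist camera is an equidistant fisheye: a pixel r from the principal point sees the ray r / f radians off the axis. A picture is of the moment at which its call begins: read the wrist's pose just before it. camera_info takes no time and is no camera call; for the wrist camera it gives the pose at the moment of the call.
- robot.close_job(): hands the job in, once; it reports no verdict.
The state is a dict: "t": time; "q": joint angles; "dq": joint speeds; "joint_torque": joint torques, N m; "tool_pos": TCP position; "orientation": TCP orientation; "force": force on the tool from outside, world axes, zero at the start; "wrist_torque": the same for the moment, N m; "opening": finger opening in m.
Only numpy, scipy, OpenCV 4.12 (cv2) and the standard library are available. Lean on these libraries where they do the work, as an engineer would, in place of code of your own. Each camera call takes 0.05 s, during which the arm holds its last target. There are 200 camera calls.

## Task

The little tilting pane in the splash screen stands open, leaning back away from you. Take the hooked pole from its rest, catch the ring eye high on the pane with the hook and, with the hook in the ring, pull the pane fully upright so that it is shut. Then unhook and lay the pole back in both notches of its rest, as far along as it lay before, hook pointing down, and leave the jug, canister, lid and knob where they stand.

Things in the scene. Friction and masses are not known exactly. Their poses are not given: they have to be found in the camera images.
- screen: Fixed cedar splash screen, 250 mm wide (its y), standing on a 100 x 250 x 20 mm foot; two posts 25 mm wide and 270 mm high, 225 mm apart, a sill up to 80 mm, nothing across the top. Origin: on the counter under the middle of the sill, in the plane of the shut pane. Its x axis points squarely away from the robot's side through the screen, z up. The screen's place and yaw vary.
- pane (a joint): Lean of the pane: 0 = upright and shut (hard stop), positive (rad) = its top leans away along the screen's +x; stop at 0.7. It starts at 0.4 to 0.62. The pane is a cedar frame 190 mm wide, 195 mm high and 12 mm thick with a clear sheet, hinged along its lower edge. A stiff hinge holds it wherever it is left; pulling it shut takes about 2 to 3 N at the ring.
- pane_hinge (a point): Middle of the pane's hinge line, 90 mm above the counter; the hinge runs along the screen's y. Axes are the pane's: when shut they are those of the screen; z runs up the pane.
- ring_eye (a point): Centre of the steel ring eye on the robot's side of the pane, in the middle of its width: 36 mm inner diameter, 5 mm wire. In the pane's axes it lies 30 mm out from the hinge line (-x) and 180 mm up (z), so 270 mm above the counter when shut. The ring's hole runs along the pane's z: upright when shut, tilted with the pane when open. The pane's face is 24 mm behind the centre.
- pole: Hooked pole: light wooden bar 16 x 16 mm in section and 260 mm long, then a steel hook of 8 mm round bar. Origin on the bar's axis, near its centre of mass (a good place to grip; between the rest's blocks); x runs along the bar to the hook end. The wood runs from x = -170 to +90 mm, the hook's neck on to +140 mm, where it turns square down (-z). Mass about 130 g.
- hook_bend (a point): Where the axis of the hook's neck turns down (pole x = 140 mm, z = 0).
- hook_mid (a point): Half way down the hook's downturned finger (pole x = 140 mm, z = -18 mm).
- hook_tip (a point): End of the hook's downturned finger (pole x = 140 mm, z = -36 mm; the round end stands 4 mm beyond it).
- rest: Fixed wooden pole rest: board 170 x 70 x 10 mm with two notched blocks 20 mm thick at x = +65 and -65 mm. The notches run along x, 32 mm wide, 13 mm deep, floor 50 mm above the counter. At the start the pole lies in them, its origin 58 mm above the rest's origin and its x axis along the rest's. Origin: on the counter under the centre. It stands left or right of the middle.
- mat: Fixed black rubber mat, 150 x 200 x 6 mm, on the other side from the rest; jug and canister stand on it. Origin: centre of its underside.
- jug: Steel milk jug, bystander, 82 mm across, 100 mm high, handle at its +y. Origin: centre of its underside.
- canister: Glass canister with wooden cap, bystander, 76 mm across, 130 mm high. Origin: centre of its underside.
- lid: Red silicone lid lying on the counter, bystander, 88 mm across, 8 mm thick, 20 mm high over its grip. Origin: centre of its underside.
- knob: Wooden grinder knob standing on the counter, bystander, 42 mm across, 42 mm high. Origin: centre of its underside.

How it is judged:
On the way, in this order (a step that is already met when the one before it is completed fails the run):
1. the hook's finger is through the ring eye while the pane still stands open (horizontal distance between hook_mid and ring_eye below 0.02 m and z of hook_tip in the frame of ring_eye below -0.002 m and z of hook_bend in the frame of ring_eye above 0.002 m and value of joint pane above 0.25 rad), for 0.1 s.
2. the pane is shut with the hook in the ring (horizontal distance between hook_mid and ring_eye below 0.024 m and z of hook_tip in the frame of ring_eye below -0.002 m and z of hook_bend in the frame of ring_eye above 0.002 m and value of joint pane below 0.06 rad), for 0.1 s.
At the end, for the whole second after the job is handed in: The pane is shut (within 0.06 rad of upright) and the pole lies at rest in both notches of its rest, its origin within 40 mm along and 12 mm across of the rest's centre and 52 to 64 mm above the counter, in line with the rest within 0.15 rad and hook pointing down within 0.2 rad (value of joint pane below 0.06 rad and x of pole in the frame of rest between -0.04 and 0.04 m and y of pole in the frame of rest between -0.012 and 0.012 m and z of pole in the frame of rest between 0.052 and 0.064 m and angle between the x axis of pole and the x axis of rest, either way round below 0.15 rad and angle between pole's own z axis and vertical below 0.2 rad and linear speed of pole below 0.03 m/s); the robot touches nothing.
It fails at once if the steel milk jug is pushed more than 40 mm or knocked over (distance of jug from where it was at the start of the episode above 0.04 m or angle between jug's own z axis and vertical above 0.5 rad).
It fails at once if the glass canister is pushed more than 40 mm or knocked over (distance of canister from where it was at the start of the episode above 0.04 m or angle between canister's own z axis and vertical above 0.5 rad).
It fails at once if the red lid is pushed more than 40 mm or knocked over (distance of lid from where it was at the start of the episode above 0.04 m or angle between lid's own z axis and vertical above 0.5 rad).
It fails at once if the wooden knob is pushed more than 40 mm or knocked over (distance of knob from where it was at the start of the episode above 0.04 m or angle between knob's own z axis and vertical above 0.5 rad).
It also fails if it takes over 54 s, if anything falls off the work surface, if the arm or the gripper's body presses on something with over 40 N, if the wrist force passes 120 N, or if a joint passes its speed limit or range.

## Working session

There is one attempt and no reset: what is moved stays moved. The work goes in short steps, Python scripts to look and compute and a shell command to move; the robot and the scene stay as the last step left them, time stands still between calls to the robot, and variables do not carry over. Pictures are saved under pics/ and viewed, about 8 in all and at most 12, crops included, and the job is handed in when it is done.

```bash
mkdir -p pics; cat > h.py <<'E'
import numpy as np, cv2
from scipy.spatial.transform import Rotation as R
from plant import robot
def grab(n,name):
    i=robot.camera_info(n); p,d=robot.read_camera(n)
    cv2.imwrite(f'pics/{name}.png',p[:,:,::-1]); np.savez(f'pics/{name}.npz',p=p,d=d,M=i['cam_to_world'],c=[i['vertical_fov'],i['cx'],i['cy']],n=n)
def ray(name,u,v):
    z=np.load(f'pics/{name}.npz'); f=240/np.tan(np.radians(z['c'][0]/2)); a=(u-z['c'][1])/f;b=(v-z['c'][2])/f
    if str(z['n'])=='wrist':
        r=np.hypot(a,b); s=np.sin(r)/r if r>1e-9 else 1; c=np.array([a*s,-b*s,-np.cos(r)])
    else: c=np.array([a,-b,-1.])
    M=z['M']; return M[:3,3],M[:3,:3]@c,z['d']
def px(name,u,v):
    o,r,d=ray(name,u,v); z=np.load(f'pics/{name}.npz'); dd=d[int(round(v)),int(round(u))]
    k=-(z['M'][:3,:3].T@r)[2]
    return o+r*dd/k
def onz(name,u,v,h):
    o,r,d=ray(name,u,v); return o+r*(h-o[2])/r[2]
def tri(n1,p1,n2,p2):
    o1,r1,_=ray(n1,*p1);o2,r2,_=ray(n2,*p2)
    s=np.linalg.lstsq(np.c_[r1,-r2],o2-o1,rcond=None)[0]
    a,b=o1+s[0]*r1,o2+s[1]*r2; return (a+b)/2,np.linalg.norm(a-b)
E
python3 - <<'E'
from h import *
for n in('scene','side','wrist'):
    grab(n,n+'0'); i=robot.camera_info(n); print(n,i['vertical_fov'],i['cx'],i['cy'],np.round(i['cam_to_world'],3).tolist())
s=robot.read_state(); print(s)
E
```

```text
scene 42.73834926425458 312.4494858095501 238.95641341888654 [[0.126, -0.827, 0.548, 1.174], [0.992, 0.102, -0.073, -0.108], [0.004, 0.553, 0.833, 1.228], [0.0, 0.0, 0.0, 1.0]]
side 48.939467804308826 321.45480900248685 232.28428697453708 [[0.994, 0.065, -0.087, 0.402], [-0.109, 0.63, -0.769, -0.795], [0.005, 0.774, 0.633, 0.84], [0.0, 0.0, 0.0, 1.0]]
wrist 65.70646984690485 319.48660510663984 243.7749867568496 [[1.0, -0.0, 0.001, 0.601], [-0.0, 0.966, 0.258, 0.072], [-0.001, -0.258, 0.966, 0.384], [0.0, 0.0, 0.0, 1.0]]
{'t': 0.15, 'q': array([-8.53828233e-02,  1.30985059e-01,  1.48901173e+00, -3.41532247e-05,
        1.52298226e+00, -8.54162563e-02]), 'dq': array([-0.00103757,  0.00027947, -0.00373661, -0.00032114,  0.00079111,
        0.00015884]), 'joint_torque': array([ 8.59073725e-05, -5.60473788e+01, -4.92333663e+01,  7.68201635e-02,
        3.05504061e-02, -1.41810942e-04]), 'tool_pos': array([5.99574934e-01, 5.61063761e-05, 2.17839538e-01]), 'orientation': array([-2.22066802e+00, -2.22074594e+00,  1.44344383e-03]), 'force': array([-0.19879925,  0.90747707,  0.24437779]), 'wrist_torque': array([-0.02510537,  0.04882543, -0.05847495]), 'opening': 0.09298179693629716}
```

View pics/scene0.png

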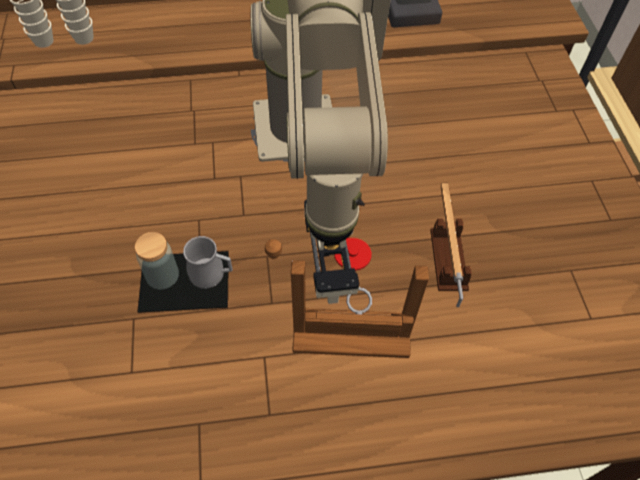

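View pics/side0.png

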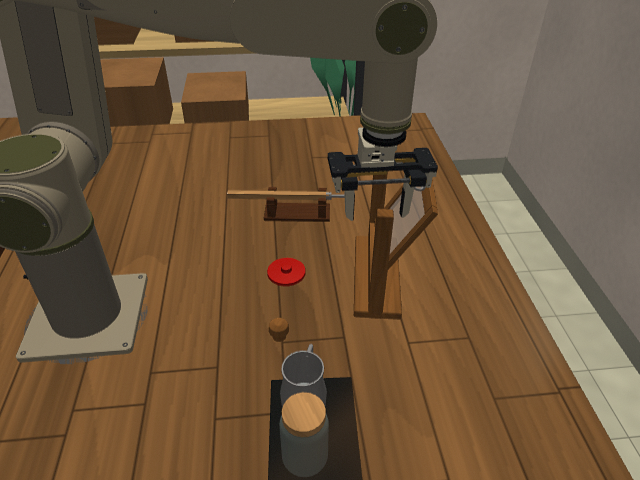

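Scene view: the pole runs (446,186)→(461,300) and lies on the rest at about (450,255). The screen posts' tops are at (299,265) and (421,270), the ring is at (360,300), the lid at (353,253) and the knob at (273,247). The side view shows the pole from (229,194) to (345,198) and the pane leaning toward (435,212).

```bash
python3 - <<'E'
from h import *
import itertools
r=lambda a:np.round(a,4).tolist()
for l,u,v in [('pole',446,190),('pole',449,215),('pole',455,255),('pole',457,270),('bend',461,289),('postL',299,266),('postR',421,271),('ring nearside',360,289),('ringfar',360,312),('ringl',348,300),('ringr',371,300),('lid',353,253),('knob',273,247)]:
    print(l,r(px('scene0',u,v)))
for l,u,v in [('rear',231,194),('mid',280,195),('front',325,197),('postnear',384,212),('panecorner',433,212)]:
    print('side',l,r(px('side0',u,v)))
s=cv2.imread('pics/scene0.png'); d=cv2.imread('pics/side0.png')
a=cv2.resize(s[170:360,280:480],(600,570),interpolation=cv2.INTER_CUBIC)
cv2.imwrite('pics/cropA.png',a)
E
```

```text
pole [0.3104, 0.3289, 0.0673]
pole [0.3857, 0.3165, 0.0705]
pole [0.4922, 0.304, 0.0663]
pole [0.5299, 0.2991, 0.0648]
bend [0.5774, 0.2955, 0.0647]
postL [0.6003, -0.0565, 0.2707]
postR [0.638, 0.1616, 0.2706]
ring nearside [0.6629, 0.0451, 0.2741]
ringfar [0.6977, 0.0406, 0.254]
ringl [0.6782, 0.0216, 0.267]
ringr [0.6836, 0.0617, 0.2677]
lid [0.4295, 0.0861, 0.0187]
knob [0.4043, -0.0976, 0.0407]
side rear [0.2966, 0.3205, 0.0651]
side mid [0.4201, 0.3055, 0.0638]
side front [0.4017, -0.7953, 0.8395]
side postnear [0.5982, -0.0574, 0.2691]
side panecorner [0.6889, -0.0583, 0.2628]
```

View pics/cropA.png

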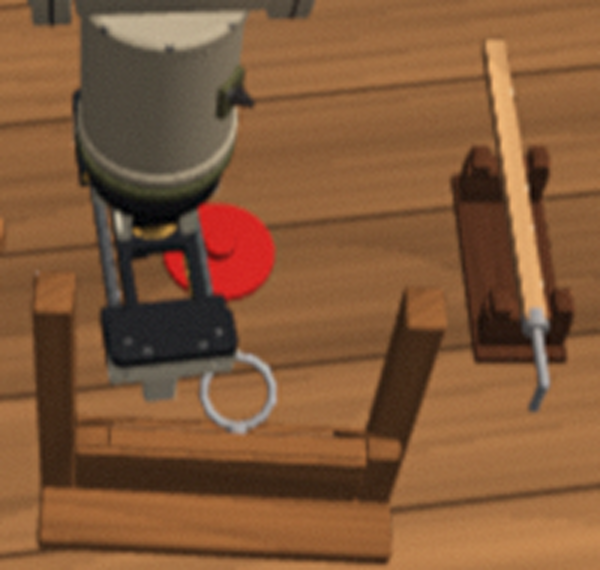

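View pics/wrist0.png

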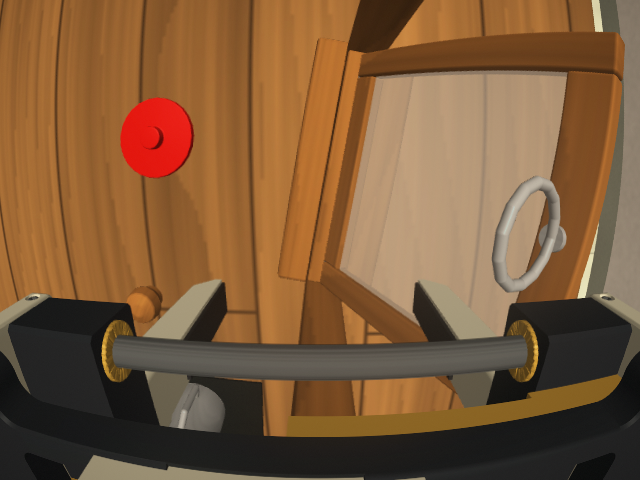

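The crop confirms the hook bend at about (461,297) in full-picture pixels and a round ring centred at (359,300). The wrist view shows the ring at (527,235), with the pane open. The ring is at about (0.68, 0.042, 0.266), the screen yaw about -0.17, and the pole origin about (0.46, 0.305) with yaw about -0.13. Next I'll go above the pole.

```bash
python3 -m pendant '[{"translation":[0,0,-50],"twist":[0,0,0],"grip":1},{"translation":[0,0,-30],"twist":[0,0,0],"grip":1},{"translation":[43,-20,0],"twist":[0,0,0],"grip":1},{"translation":[43,-20,0],"twist":[0,0,0],"grip":1},{"translation":[43,-20,0],"twist":[0,0,0],"grip":1},{"translation":[43,-20,0],"twist":[0,0,0],"grip":1},{"translation":[43,-20,0],"twist":[0,0,0],"grip":1},{"translation":[43,-20,0],"twist":[0,0,0],"grip":1},{"translation":[43,-20,0],"twist":[0,0,0],"grip":1},{"translation":[0,0,0],"twist":[0,0,0],"grip":1}]' 40
python3 -m pendant '[{"translation":[0,0,0],"twist":[0,0,-0.144],"grip":1},{"translation":[0,0,0],"twist":[0,0,-0.144],"grip":1},{"translation":[0,0,0],"twist":[0,0,-0.144],"grip":1},{"translation":[0,0,0],"twist":[0,0,-0.144],"grip":1},{"translation":[0,0,0],"twist":[0,0,-0.144],"grip":1},{"translation":[0,0,0],"twist":[0,0,-0.144],"grip":1},{"translation":[0,0,0],"twist":[0,0,-0.144],"grip":1},{"translation":[0,0,0],"twist":[0,0,-0.144],"grip":1},{"translation":[0,0,0],"twist":[0,0,-0.144],"grip":1},{"translation":[0,0,0],"twist":[0,0,-0.144],"grip":1}]'
python3 - <<'E'
from h import *
grab('wrist','wrist1'); grab('scene','scene1')
s=robot.read_state(); print(s['t'],s['tool_pos'],R.from_rotvec(s['orientation']).as_matrix().round(3),s['q'].round(2))
E
```

```text
t: 1.15
tool_pos: [0.4525, 0.3101, 0.2966]
orientation: [-2.222, -2.209, 0.01]
force: [-0.1, -1.2, -0.1]
opening: 0.0928
t: 2.15
tool_pos: [0.4533, 0.3053, 0.2929]
orientation: [-0.127, -3.124, 0.008]
force: [0.6, -0.0, 0.5]
opening: 0.0932
2.25 [0.45324018 0.30533987 0.2929194 ] [[-0.996  0.085 -0.015]
 [ 0.085  0.996 -0.005]
 [ 0.015 -0.006 -1.   ]] [ 0.5  -0.02  1.51  0.    1.67 -0.99]
```

View pics/wrist1.png

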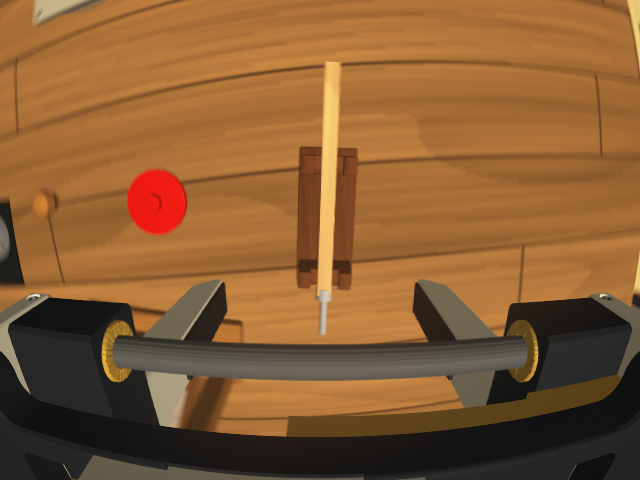

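The wrist view shows the whole pole: rear end (332,63), wood front (324,293), bend about (323,333). The rest's board corners are near (300,148), (357,149), (351,290) and (298,287).

```bash
python3 - <<'E'
from h import *
r=lambda a:np.round(a,4).tolist()
A=onz('wrist1',332,63,.066);B=onz('wrist1',324,293,.066);C=onz('wrist1',323,331,.062)
print(r(A),r(B),r(C),np.linalg.norm(B-A),'yaw',np.arctan2(*(B-A)[[1,0]]))
for p in[(332,65),(327,200),(325,285)]:print(r(px('wrist1',*p)))
print('org',r(A+(B-A)*170/260), r(B-(B-A)/260*90))
# two views: joint wood/steel, rear end
print(tri('wrist1',(332,63),'scene0',(445.5,184)),tri('wrist1',(324,293),'scene0',(459,277)))
# rest board
k=[onz('wrist1',u,v,.01) for u,v in[(300,148),(357,149)]];print('board rear',r(k[0]),r(k[1]))
for u,v in[(303,155),(350,155),(303,265),(350,265)]:print('block',r(px('wrist1',u,v)))
E
```

```text
[0.2904, 0.3311, 0.066] [0.5422, 0.3026, 0.066] [0.5928, 0.2975, 0.062] 0.2533645541699454 yaw -0.1130134489868425
[0.2926, 0.331, 0.066]
[0.4369, 0.3141, 0.0659]
[0.5326, 0.3044, 0.0658]
org [0.455, 0.3125, 0.066] [0.455, 0.3125, 0.066]
(array([0.29095446, 0.33185021, 0.06624677]), np.float64(0.0017337608019264573)) (array([0.54474198, 0.30171311, 0.05874031]), np.float64(0.0014639647657417227))
board rear [0.3784, 0.2871, 0.01] [0.3849, 0.3551, 0.01]
block [0.387, 0.2925, 0.0614]
block [0.3916, 0.3462, 0.0094]
block [0.5154, 0.2798, 0.0388]
block [0.5289, 0.337, 0.0105]
```

```bash
python3 -m pendant '[{"translation":[0,0,0],"twist":[-0.005,-0.015,0.03],"grip":1},{"translation":[-2,7,0],"twist":[0,0,0],"grip":1},{"translation":[0,0,40],"twist":[0,0,0],"grip":1},{"translation":[0,0,40],"twist":[0,0,0],"grip":1},{"translation":[0,0,40],"twist":[0,0,0],"grip":1},{"translation":[0,0,40],"twist":[0,0,0],"grip":1},{"translation":[0,0,20],"twist":[0,0,0],"grip":1},{"translation":[0,0,20],"twist":[0,0,0],"grip":1},{"translation":[0,0,0],"twist":[0,0,0],"grip":1},{"translation":[0,0,0],"twist":[0,0,0],"grip":1}]'
python3 - <<'E'
from h import *
s=robot.read_state(); print(s['t'],s['tool_pos'],R.from_rotvec(s['orientation']).as_matrix().round(3))
E
```

```text
t: 3.25
tool_pos: [0.4595, 0.3147, 0.088]
orientation: [0.236, 3.125, 0.005]
force: [0.3, -0.9, 0.8]
opening: 0.093
3.25 [0.45951515 0.31467783 0.0879708 ] [[-0.989  0.15   0.008]
 [ 0.15   0.989  0.002]
 [-0.007  0.004 -1.   ]]
```

```bash
python3 -m pendant '[{"translation":[4,-2,0],"twist":[0,0.007,-0.033],"grip":1},{"translation":[0,0,0],"twist":[0,0,0],"grip":1},{"translation":[0,0,15],"twist":[0,0,0],"grip":1},{"translation":[0,0,15],"twist":[0,0,0],"grip":1},{"translation":[0,0,12],"twist":[0,0,0],"grip":1},{"translation":[0,0,5],"twist":[0,0,0],"grip":1},{"translation":[0,0,0],"twist":[0,0,0],"grip":1},{"translation":[0,0,0],"twist":[0,0,0],"grip":1},{"translation":[0,0,0],"twist":[0,0,0],"grip":1},{"translation":[0,0,0],"twist":[0,0,0],"grip":1}]'
python3 - <<'E'
from h import *
s=robot.read_state(); print(s['t'],s['tool_pos'],R.from_rotvec(s['orientation']).as_matrix().round(3))
E
```

```text
t: 4.25
tool_pos: [0.4587, 0.3157, 0.0418]
orientation: [0.193, 3.129, 0.011]
force: [0.3, -0.3, -1.1]
opening: 0.0934
4.25 [0.45865075 0.31565236 0.0418095 ] [[-0.992  0.123  0.007]
 [ 0.123  0.992  0.007]
 [-0.006  0.007 -1.   ]]
```

```bash
python3 -m pendant '[{"translation":[3,-4,3],"twist":[0,0,0],"grip":1},{"translation":[0,0,0],"twist":[0,0,0],"grip":1},{"translation":[0,0,0],"twist":[0,0,0],"grip":-1},{"translation":[0,0,0],"twist":[0,0,0],"grip":-1},{"translation":[0,0,0],"twist":[0,0,0],"grip":-1},{"translation":[0,0,0],"twist":[0,0,0],"grip":-1},{"translation":[0,0,0],"twist":[0,0,0],"grip":-1},{"translation":[0,0,0],"twist":[0,0,0],"grip":-1},{"translation":[0,0,0],"twist":[0,0,0],"grip":-1},{"translation":[0,0,0],"twist":[0,0,0],"grip":-1}]' 45
python3 - <<'E'
from h import *
s=robot.read_state(); print(s['t'],s['tool_pos'],R.from_rotvec(s['orientation']).as_matrix().round(3),s['opening'])
E
```

```text
t: 5.25
tool_pos: [0.4558, 0.3123, 0.04]
orientation: [0.193, 3.127, 0.013]
force: [-0.1, 0.3, 0.2]
opening: 0.0336
5.25 [0.45584295 0.31227578 0.03996937] [[-0.992  0.123  0.009]
 [ 0.123  0.992  0.008]
 [-0.008  0.009 -1.   ]] 0.03356344862161999
```

```bash
python3 -m pendant '[{"translation":[0,0,0],"twist":[0,0,0],"grip":-1},{"translation":[0,0,0],"twist":[0,0,0],"grip":-1},{"translation":[0,0,0],"twist":[0,0,0],"grip":-1},{"translation":[0,0,0],"twist":[0,0,0],"grip":-1},{"translation":[0,0,-20],"twist":[0,0,0],"grip":-1},{"translation":[0,0,-40],"twist":[0,0,0],"grip":-1},{"translation":[0,0,-40],"twist":[0,0,0],"grip":-1},{"translation":[0,0,-40],"twist":[0,0,0],"grip":-1},{"translation":[0,0,-40],"twist":[0,0,0],"grip":-1},{"translation":[0,0,-40],"twist":[0,0,0],"grip":-1}]' 45
python3 -m pendant '[{"translation":[0,0,-40],"twist":[0,0,0],"grip":-1},{"translation":[0,0,-20],"twist":[0,0,0],"grip":-1},{"translation":[0,0,-10],"twist":[0,0,0],"grip":-1},{"translation":[0,0,0],"twist":[0,0,0],"grip":-1},{"translation":[0,0,0],"twist":[0,0,0],"grip":-1},{"translation":[0,0,0],"twist":[0,0,0],"grip":-1},{"translation":[0,0,0],"twist":[0,0,0],"grip":-1},{"translation":[0,0,0],"twist":[0,0,0],"grip":-1},{"translation":[0,0,0],"twist":[0,0,0],"grip":-1},{"translation":[0,0,0],"twist":[0,0,0],"grip":-1}]' 45
python3 - <<'E'
from h import *
grab('side','side2'); grab('scene','scene2')
s=robot.read_state(); print(s['t'],s['tool_pos'],R.from_rotvec(s['orientation']).as_matrix().round(3),s['opening'])
a=cv2.imread('pics/side2.png')[40:260,200:500];b=cv2.imread('pics/scene2.png')[130:350,270:570]
cv2.imwrite('pics/cropB.png',cv2.resize(np.vstack([a,b]),None,fx=1.36,fy=1.36,interpolation=cv2.INTER_CUBIC))
E
```

```text
t: 6.25
tool_pos: [0.4484, 0.3075, 0.257]
orientation: [-0.193, -3.128, 0.003]
force: [0.8, 0.6, -1.4]
opening: 0.0156
t: 7.25
tool_pos: [0.4484, 0.3073, 0.329]
orientation: [-0.193, -3.127, 0.004]
force: [0.3, 0.4, -0.3]
opening: 0.0158
7.35 [0.44845451 0.30735256 0.32923806] [[-0.992  0.123 -0.008]
 [ 0.123  0.992 -0.002]
 [ 0.008 -0.003 -1.   ]] 0.015692555035793875
```

View pics/cropB.png

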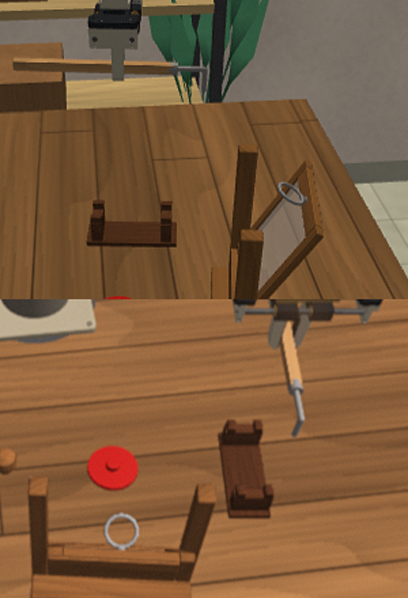

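The side part of the crop shows the pole level in the gripper, with its bend at about (351,91) and tip at (352,110); the ring is at (414,181). The scene part shows the ring at (360,300.5), the bend at (490,198) and the tip at (488,228).

```bash
python3 - <<'E'
from h import *
s=robot.read_state();t=s['tool_pos'];M=R.from_rotvec(s['orientation']).as_matrix()
for l,a,b in[('ring',(414,181.2),(359.7,300.6)),('bend',(350.7,90.7),(489.9,198)),('tip',(352,110),(488.4,228.4))]:
    p,e=tri('side2',a,'scene2',b); print(l,p.round(4),e.round(4),'tool',(M.T@(p-t)).round(4))
for u,v in[(325,88),(280,88),(230,87)]:print(px('side2',u,v).round(4))
for l,u,v in[('postL',299,266),('postR',421,271),('n',360,289),('n',360,290),('f',360,311),('f',360,312),('l',348,300),('r',371.5,300)]:print(l,px('scene2',u,v).round(4))
print('expect bend', t-.019*M[:,2]-.14*M[:,0])
d=np.load('pics/scene2.npz')['d']
E
```

```text
ring [0.6792 0.0428 0.2627] 0.001 tool [-0.2621 -0.2339  0.0651]
bend [0.5747 0.2795 0.3621] 0.0318 tool [-0.1284 -0.0122 -0.0338]
tip [0.5884 0.2916 0.3018] 0.0124 tool [-0.141   0.0017  0.0263]
[0.5304 0.2886 0.3534]
[0.4327 0.3012 0.3521]
[0.3245 0.3085 0.3558]
postL [ 0.6    -0.0564  0.2702]
postR [0.6368 0.1622 0.2685]
n [0.6615 0.0456 0.2715]
n [0.5197 0.0884 0.0026]
f [0.6946 0.0413 0.2517]
f [0.6984 0.0404 0.2555]
l [0.6772 0.0218 0.265 ]
r [0.5494 0.1094 0.0049]
expect bend [0.5875464  0.29016866 0.3471031 ]
```

```bash
python3 -m pendant '[{"translation":[0,0,0],"twist":[0,0,0.04],"grip":-1},{"translation":[0,0,0],"twist":[0,0,0],"grip":-1},{"translation":[-15,-25,0],"twist":[0,0,0],"grip":-1},{"translation":[-22,-37,0],"twist":[0,0,0],"grip":-1},{"translation":[-22,-37,0],"twist":[0,0,0],"grip":-1},{"translation":[-22,-37,0],"twist":[0,0,0],"grip":-1},{"translation":[-22,-37,0],"twist":[0,0,0],"grip":-1},{"translation":[-15,-25,0],"twist":[0,0,0],"grip":-1},{"translation":[0,0,0],"twist":[0,0,0],"grip":-1},{"translation":[0,0,0],"twist":[0,0,0],"grip":-1}]' 45
cat > st.py <<'E'
from h import *
s=robot.read_state();t=s['tool_pos'];M=R.from_rotvec(s['orientation']).as_matrix()
g=t-.019*M[:,2]; b=g-.14*M[:,0]
print('t',s['t'],'tcp',t.round(4),'f',s['force'].round(1),'op',s['opening'].round(4)); print(M.round(3))
print('grasp',g.round(4),'bend',b.round(4),'tip',(b+.036*M[:,2]).round(4))
E
python3 st.py
```

```text
t: 8.35
tool_pos: [0.5361, 0.0863, 0.3295]
orientation: [-0.238, -3.127, 0.002]
force: [0.5, 1.1, -1.7]
opening: 0.0154Traceback (most recent call last):
  File "st.py", line 4, in <module>
    print('t',s['t'],'tcp',t.round(4),'f',s['force'].round(1),'op',s['opening'].round(4)); print(M.round(3))
                                                                   ^^^^^^^^^^^^^^^^^^
AttributeError: 'float' object has no attribute 'round'
```

```bash
sed -i "s/s\['opening'\].round(4)/round(s['opening'],4)/" st.py
python3 -m pendant '[{"translation":[0,0,0],"twist":[0,0,0.015],"grip":-1},{"translation":[-5,-10,0],"twist":[0,0,0],"grip":-1},{"translation":[-4,-9,0],"twist":[0,0,0],"grip":-1},{"translation":[0,0,0],"twist":[0,0,0],"grip":-1},{"translation":[0,0,0],"twist":[0,0,0],"grip":-1},{"translation":[0,0,0],"twist":[0,0,0],"grip":-1},{"translation":[0,0,0],"twist":[0,0,0],"grip":-1},{"translation":[0,0,0],"twist":[0,0,0],"grip":-1},{"translation":[0,0,0],"twist":[0,0,0],"grip":-1},{"translation":[0,0,0],"twist":[0,0,0],"grip":-1}]'
python3 st.py; python3 - <<'E'
from h import *
grab('side','side3'); grab('scene','scene3')
a=cv2.imread('pics/side3.png')[60:220,300:480];b=cv2.imread('pics/scene3.png')[200:360,270:450]
cv2.imwrite('pics/cropC.png',cv2.resize(np.hstack([a,b]),(792,352),interpolation=cv2.INTER_CUBIC))
E
```

```text
t: 9.35
tool_pos: [0.5413, 0.0688, 0.33]
orientation: [-0.253, -3.126, 0.0]
force: [-0.6, -0.2, -1.6]
opening: 0.0156
t 9.35 tcp [0.5413 0.0688 0.33  ] f [-0.6 -0.2 -1.6] op 0.0156
[[-0.987  0.161 -0.006]
 [ 0.161  0.987  0.   ]
 [ 0.006 -0.001 -1.   ]]
grasp [0.5414 0.0688 0.349 ] bend [0.6796 0.0463 0.3482] tip [0.6794 0.0463 0.3122]
```

View pics/cropC.png

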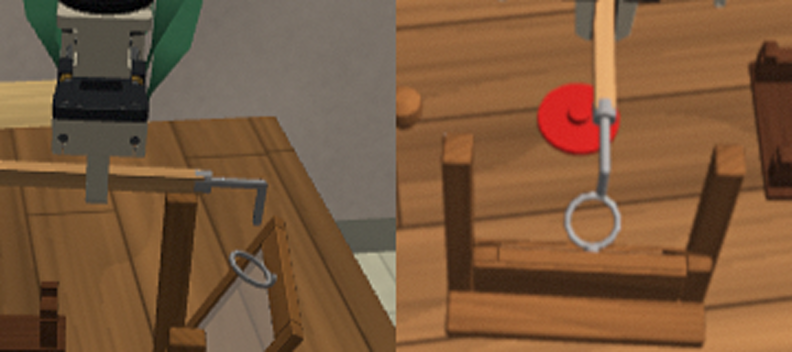

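Enlarged, the side view puts the tip at (417.7,161) and the ring at (414.5,182). The scene view puts the tip at (364.1,287.3) and the ring at (359.5,300.5).

```bash
python3 - <<'E'
from h import *
for l,a,b in[('ring',(414.5,181.8),(359.5,300.5)),('tipend',(417.7,161.5),(364.1,287.3)),('bend',(420.3,143.4),(365,278.5))]:
    p,e=tri('side3',a,'scene3',b); print(l,p.round(4),e.round(4))
E
```

```text
ring [0.6795 0.0421 0.2623] 0.0005
tipend [0.6801 0.0462 0.3074] 0.0038
bend [0.682  0.0455 0.3452] 0.0009
```

```bash
python3 -m pendant '[{"translation":[0,-4,0],"twist":[0,0,0],"grip":-1},{"translation":[0,0,0],"twist":[0,0,0],"grip":-1},{"translation":[0,0,10],"twist":[0,0,0],"grip":-1},{"translation":[0,0,12],"twist":[0,0,0],"grip":-1},{"translation":[0,0,12],"twist":[0,0,0],"grip":-1},{"translation":[0,0,12],"twist":[0,0,0],"grip":-1},{"translation":[0,0,10],"twist":[0,0,0],"grip":-1},{"translation":[0,0,5],"twist":[0,0,0],"grip":-1},{"translation":[0,0,0],"twist":[0,0,0],"grip":-1},{"translation":[0,0,0],"twist":[0,0,0],"grip":-1}]'
python3 st.py
```

```text
t: 10.45
tool_pos: [0.5394, 0.0644, 0.2616]
orientation: [-0.253, -3.123, 0.001]
force: [-0.8, 0.2, 0.6]
opening: 0.0158
t 10.45 tcp [0.5394 0.0644 0.2616] f [-0.8  0.2  0.6] op 0.0158
[[-0.987  0.161 -0.008]
 [ 0.161  0.987  0.   ]
 [ 0.008 -0.001 -1.   ]]
grasp [0.5396 0.0644 0.2806] bend [0.6778 0.0418 0.2795] tip [0.6775 0.0418 0.2435]
```

The force is low and the hook is in. I'll raise it slightly so the neck clears the ring's near wire as it swings up, then pull.

```bash
python3 -m pendant '[{"translation":[0,0,-5],"twist":[0,0,0],"grip":-1},{"translation":[0,0,-4],"twist":[0,0,0],"grip":-1},{"translation":[0,0,0],"twist":[0,0,0],"grip":-1},{"translation":[5,0,0],"twist":[0,0,0],"grip":-1},{"translation":[8,0,0],"twist":[0,0,0],"grip":-1},{"translation":[10,0,0],"twist":[0,0,0],"grip":-1},{"translation":[10,0,0],"twist":[0,0,0],"grip":-1},{"translation":[8,0,0],"twist":[0,0,0],"grip":-1},{"translation":[0,0,0],"twist":[0,0,0],"grip":-1},{"translation":[0,0,0],"twist":[0,0,0],"grip":-1}]'
python3 st.py; python3 - <<'E'
from h import *
grab('side','side4'); grab('scene','scene4')
a=cv2.imread('pics/side4.png')[60:220,300:480];b=cv2.imread('pics/scene4.png')[200:360,270:450]
cv2.imwrite('pics/cropD.png',cv2.resize(np.hstack([a,b]),(792,352),interpolation=cv2.INTER_CUBIC))
E
```

```text
t: 11.45
tool_pos: [0.497, 0.0718, 0.2749]
orientation: [-0.253, -3.131, -0.001]
force: [2.1, -0.5, -1.8]
opening: 0.0154
t 11.45 tcp [0.497  0.0718 0.2749] f [ 2.1 -0.5 -1.8] op 0.0154
[[-0.987  0.161 -0.   ]
 [ 0.161  0.987  0.   ]
 [ 0.001  0.    -1.   ]]
grasp [0.497  0.0718 0.2939] bend [0.6352 0.0493 0.2938] tip [0.6352 0.0493 0.2578]
```

View pics/cropD.png

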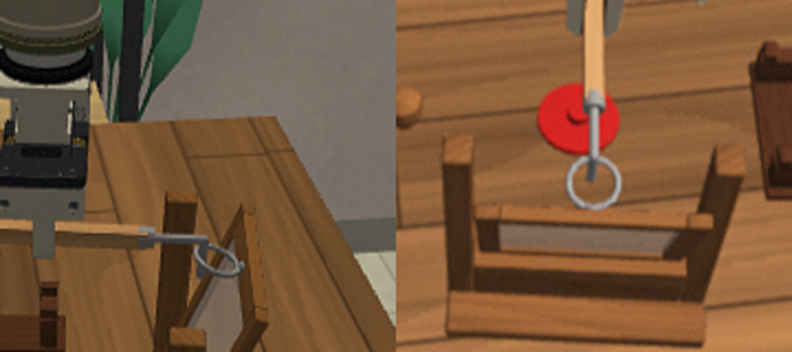

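The ring hangs on the hook and the pane is following; the ring is at about (360,283) in the scene picture. About 60 mm of pull remains.

```bash
python3 -m pendant '[{"translation":[5,0,2],"twist":[0,0,0],"grip":-1},{"translation":[8,0,2],"twist":[0,0,0],"grip":-1},{"translation":[10,0,0],"twist":[0,0,0],"grip":-1},{"translation":[8,0,0],"twist":[0,0,0],"grip":-1},{"translation":[7,0,0],"twist":[0,0,0],"grip":-1},{"translation":[6,0,0],"twist":[0,0,0],"grip":-1},{"translation":[4,0,0],"twist":[0,0,0],"grip":-1},{"translation":[2,0,0],"twist":[0,0,0],"grip":-1},{"translation":[0,0,0],"twist":[0,0,0],"grip":-1},{"translation":[0,0,0],"twist":[0,0,0],"grip":-1}]'
python3 st.py
```

```text
t: 12.55
tool_pos: [0.4429, 0.0806, 0.2696]
orientation: [-0.253, -3.128, -0.001]
force: [0.7, 0.2, -1.7]
opening: 0.0156
t 12.55 tcp [0.4429 0.0806 0.2696] f [ 0.7  0.2 -1.7] op 0.0156
[[-0.987  0.161 -0.003]
 [ 0.161  0.987  0.001]
 [ 0.003  0.    -1.   ]]
grasp [0.4429 0.0806 0.2886] bend [0.5811 0.0581 0.2881] tip [0.581  0.0581 0.2521]
```

```bash
python3 -m pendant '[{"translation":[2,0,0],"twist":[0,0,0],"grip":-1},{"translation":[2,0,0],"twist":[0,0,0],"grip":-1},{"translation":[2,0,0],"twist":[0,0,0],"grip":-1},{"translation":[0,0,0],"twist":[0,0,0],"grip":-1},{"translation":[2,0,0],"twist":[0,0,0],"grip":-1},{"translation":[2,0,0],"twist":[0,0,0],"grip":-1},{"translation":[0,0,0],"twist":[0,0,0],"grip":-1},{"translation":[0,0,0],"twist":[0,0,0],"grip":-1},{"translation":[0,0,0],"twist":[0,0,0],"grip":-1},{"translation":[0,0,0],"twist":[0,0,0],"grip":-1}]'
python3 st.py
```

```text
t: 13.55
tool_pos: [0.4382, 0.0809, 0.2711]
orientation: [0.256, 3.121, -0.0]
force: [2.6, -0.0, -1.8]
opening: 0.0159
t 13.55 tcp [0.4382 0.0809 0.2711] f [ 2.6 -0.  -1.8] op 0.0159
[[-0.987  0.163  0.01 ]
 [ 0.163  0.987 -0.001]
 [-0.01   0.001 -1.   ]]
grasp [0.438  0.0809 0.2901] bend [0.5761 0.0582 0.2916] tip [0.5765 0.0581 0.2556]
```

```bash
python3 -m pendant '[{"translation":[3,0,0],"twist":[0,0,0],"grip":-1},{"translation":[4,0,0],"twist":[0,0,0],"grip":-1},{"translation":[4,0,0],"twist":[0,0,0],"grip":-1},{"translation":[4,0,0],"twist":[0,0,0],"grip":-1},{"translation":[4,0,0],"twist":[0,0,0],"grip":-1},{"translation":[4,0,0],"twist":[0,0,0],"grip":-1},{"translation":[4,0,0],"twist":[0,0,0],"grip":-1},{"translation":[4,0,0],"twist":[0,0,0],"grip":-1},{"translation":[4,0,0],"twist":[0,0,0],"grip":-1},{"translation":[4,0,0],"twist":[0,0,0],"grip":-1}]'
python3 st.py; python3 - <<'E'
from h import *
grab('side','side5'); grab('scene','scene5')
a=cv2.imread('pics/side5.png')[60:220,300:480];b=cv2.imread('pics/scene5.png')[200:360,270:450]
cv2.imwrite('pics/cropE.png',cv2.resize(np.hstack([a,b]),(792,352),interpolation=cv2.INTER_CUBIC))
E
```

```text
t: 14.55
tool_pos: [0.4335, 0.081, 0.2783]
orientation: [0.261, 3.035, -0.003]
force: [25.4, -2.6, -8.0]
opening: 0.0157
t 14.55 tcp [0.4335 0.081  0.2783] f [25.4 -2.6 -8. ] op 0.0157
[[-0.981  0.171  0.095]
 [ 0.17   0.985 -0.01 ]
 [-0.095  0.006 -0.995]]
grasp [0.4317 0.0812 0.2972] bend [0.569  0.0573 0.3105] tip [0.5724 0.057  0.2747]
```

View pics/cropE.png

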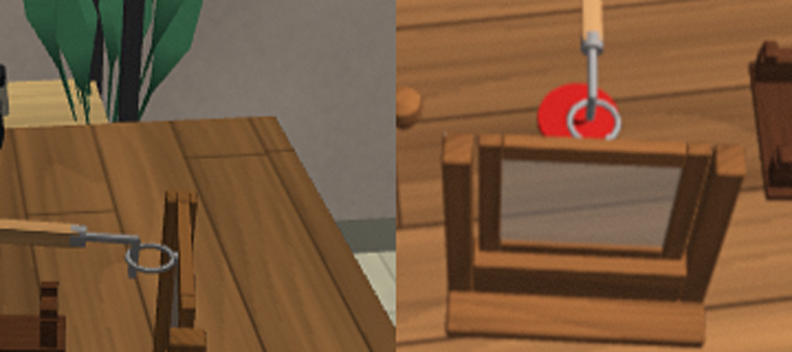

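The pane looks upright and parallel to the posts, the finger is through the ring, and the 25 N pull shows it is on its stop. I'll relax and untilt the tool, then check.

```bash
python3 -m pendant '[{"translation":[-4,0,0],"twist":[0,0.03,0],"grip":-1},{"translation":[-3,0,0],"twist":[0,0.03,0],"grip":-1},{"translation":[-3,0,0],"twist":[0,0.02,0],"grip":-1},{"translation":[0,0,0],"twist":[0,0,0],"grip":-1},{"translation":[0,0,0],"twist":[0,0,0],"grip":-1},{"translation":[0,0,0],"twist":[0,0,0],"grip":-1},{"translation":[0,0,0],"twist":[0,0,0],"grip":-1},{"translation":[0,0,0],"twist":[0,0,0],"grip":-1},{"translation":[0,0,0],"twist":[0,0,0],"grip":-1},{"translation":[0,0,0],"twist":[0,0,0],"grip":-1}]'
python3 st.py; python3 - <<'E'
from h import *
grab('side','side6'); grab('scene','scene6')
for v in (262,264,266,268,270): print(v,px('scene6',310,v).round(4),px('scene6',330,v).round(4))
a=cv2.imread('pics/side6.png')[60:220,240:420];b=cv2.imread('pics/scene6.png')[180:340,270:450]
cv2.imwrite('pics/cropF.png',cv2.resize(np.hstack([a,b]),(792,352),interpolation=cv2.INTER_CUBIC))
E
```

```text
t: 15.65
tool_pos: [0.4416, 0.0796, 0.2788]
orientation: [0.267, 3.118, 0.008]
force: [0.3, 0.7, -0.5]
opening: 0.0156
t 15.65 tcp [0.4416 0.0796 0.2788] f [ 0.3  0.7 -0.5] op 0.0156
[[-0.985  0.17   0.013]
 [ 0.17   0.985  0.004]
 [-0.012  0.006 -1.   ]]
grasp [0.4414 0.0796 0.2978] bend [0.5793 0.0558 0.2995] tip [0.5798 0.0559 0.2635]
262 [ 0.6034 -0.0367  0.2856] [ 0.6073 -0.0009  0.2847]
264 [ 0.6055 -0.0369  0.2822] [ 0.6108 -0.0014  0.2836]
266 [ 0.6102 -0.0375  0.2832] [ 0.6159 -0.0021  0.2853]
268 [ 0.6098 -0.0375  0.2754] [ 0.6154 -0.0018  0.2773]
270 [ 0.6093 -0.0374  0.2676] [ 0.6154 -0.0016  0.2702]
```

View pics/cropF.png

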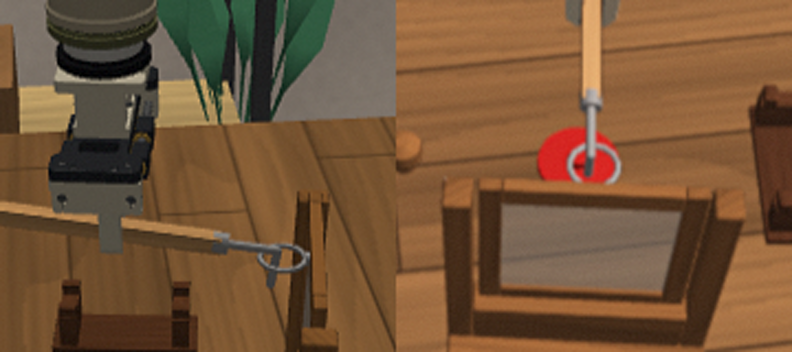

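The pane is shut: its back face is vertical and in the posts' plane. The pole has pitched nose-down in the grip by about 0.09 rad. I'll centre the finger in the ring and lift it out, then level the pole.

```bash
python3 -m pendant '[{"translation":[-5,0,0],"twist":[0,0,0],"grip":-1},{"translation":[-4,1,0],"twist":[0,0,0],"grip":-1},{"translation":[0,0,0],"twist":[0,0,0],"grip":-1},{"translation":[0,0,-8],"twist":[0,0,0],"grip":-1},{"translation":[0,0,-10],"twist":[0,0,0],"grip":-1},{"translation":[0,0,-12],"twist":[0,0,0],"grip":-1},{"translation":[0,0,-15],"twist":[0,0,0],"grip":-1},{"translation":[0,0,-15],"twist":[0,0,0],"grip":-1},{"translation":[0,0,-10],"twist":[0,0,0],"grip":-1},{"translation":[0,0,0],"twist":[0,0,0],"grip":-1}]'
python3 st.py; python3 - <<'E'
from h import *
grab('side','side7'); grab('scene','scene7')
for u in (230,250,270,310,325,335):
    c=np.load('pics/side7.npz')['d'][90:200,u]
    # nearest reading in column = candidate pole
    p=[px('side7',u,v) for v in range(100,200)]; q=[x for x in p if abs(x[1]-(.08-.16*(x[0]-.44)))<.02 and x[2]>.25 and x[2]<.42]
    if q: print(u,len(q),np.mean(q,0).round(4))
for v in (264,266,268,270): print(v,px('scene7',310,v).round(4))
E
```

```text
t: 16.75
tool_pos: [0.4512, 0.0787, 0.3578]
orientation: [0.267, 3.114, 0.009]
force: [-0.4, -0.4, -0.5]
opening: 0.0156
t 16.75 tcp [0.4512 0.0787 0.3578] f [-0.4 -0.4 -0.5] op 0.0156
[[-0.985  0.17   0.017]
 [ 0.17   0.985  0.004]
 [-0.016  0.007 -1.   ]]
grasp [0.4509 0.0787 0.3768] bend [0.5888 0.0548 0.379 ] tip [0.5894 0.055  0.343 ]
230 11 [0.3337 0.0901 0.3924]
250 12 [0.3694 0.0855 0.3879]
270 12 [0.4053 0.0794 0.3832]
310 12 [0.4774 0.0681 0.3753]
325 11 [0.5044 0.0626 0.3717]
335 12 [0.5225 0.0594 0.3694]
264 [ 0.6088 -0.0374  0.2878]
266 [ 0.6102 -0.0375  0.2832]
268 [ 0.6112 -0.0377  0.2778]
270 [ 0.6099 -0.0375  0.2685]
```

```bash
python3 -m pendant '[{"translation":[0,0,0],"twist":[0,-0.06,0],"grip":-1},{"translation":[0,0,0],"twist":[0,-0.055,0],"grip":-1},{"translation":[0,0,0],"twist":[0,0,0],"grip":-1},{"translation":[0,0,0],"twist":[0,0,-0.04],"grip":-1},{"translation":[0,0,0],"twist":[0,0,0],"grip":-1},{"translation":[0,35,0],"twist":[0,0,0],"grip":-1},{"translation":[0,40,0],"twist":[0,0,0],"grip":-1},{"translation":[0,40,0],"twist":[0,0,0],"grip":-1},{"translation":[0,40,0],"twist":[0,0,0],"grip":-1},{"translation":[0,30,0],"twist":[0,0,0],"grip":-1}]'
cat > go.py <<'E'
import sys
exec(open('st.py').read())
T=np.array(eval(sys.argv[1])); print('to go, tool mm',(M.T@(T-g)*1000).round(1), 'yaw',round(float(np.arctan2(M[0,1]*-1,M[1,1])),3))
E
python3 go.py '[.4558,.3123,.20]'; python3 - <<'E'
from h import *
grab('side','side8'); grab('scene','scene8')
z=np.load('pics/side8.npz')['d'].shape
Q=[]
for u in range(180,420,2):
  for v in range(40,200):
    x=px('side8',u,v)
    if .30<x[2]<.42 and .2<x[1]<.36 and .2<x[0]<.62: Q.append((u,v,*x))
Q=np.array(Q)
for u in range(180,420,6):
    q=Q[Q[:,0]==u] if len(Q) else []
    if len(q): print(u,len(q),q[:,1].min(),q[:,1].max(),q[:,2:].mean(0).round(4))
E
```

```text
t: 17.85
tool_pos: [0.4752, 0.2636, 0.3482]
orientation: [0.22, 3.018, -0.018]
force: [-0.1, -0.9, -1.1]
opening: 0.0156
t 17.85 tcp [0.4752 0.2636 0.3482] f [-0.1 -0.9 -1.1] op 0.0156
[[-0.983  0.145  0.114]
 [ 0.144  0.989 -0.02 ]
 [-0.115 -0.004 -0.993]]
grasp [0.4731 0.264  0.367 ] bend [0.6107 0.2439 0.3832] tip [0.6147 0.2432 0.3474]
to go, tool mm [ 43.2  45.9 163. ] yaw -0.145
222 6 84.0 89.0 [0.3101 0.2772 0.3713]
228 10 82.0 91.0 [0.3227 0.2766 0.371 ]
234 10 82.0 91.0 [0.3352 0.2761 0.3707]
240 9 83.0 91.0 [0.3478 0.2734 0.3703]
246 10 83.0 92.0 [0.3603 0.2713 0.3695]
252 10 83.0 92.0 [0.3729 0.2706 0.3693]
258 10 83.0 92.0 [0.3855 0.2689 0.3695]
264 10 83.0 92.0 [0.3981 0.2677 0.3695]
270 9 84.0 92.0 [0.4107 0.2646 0.3692]
276 10 84.0 93.0 [0.4232 0.2629 0.3683]
282 10 84.0 93.0 [0.4358 0.2613 0.3685]
288 10 84.0 93.0 [0.4484 0.2612 0.368 ]
294 19 75.0 93.0 [0.4603 0.2413 0.386 ]
300 26 74.0 99.0 [0.4724 0.2389 0.3811]
306 10 85.0 94.0 [0.486  0.2545 0.3671]
312 10 85.0 94.0 [0.4985 0.2519 0.3677]
318 10 85.0 94.0 [0.5111 0.2506 0.3678]
324 10 85.0 94.0 [0.5237 0.2492 0.3678]
330 10 85.0 94.0 [0.5364 0.2487 0.3675]
336 9 86.0 94.0 [0.5486 0.2448 0.3676]
342 10 86.0 95.0 [0.561  0.2419 0.3673]
348 4 89.0 92.0 [0.5747 0.2473 0.3642]
354 4 89.0 92.0 [0.5868 0.243  0.3657]
360 4 89.0 92.0 [0.5995 0.2421 0.3655]
366 17 89.0 108.0 [0.6134 0.2409 0.3454]
```

```bash
python3 -m pendant '[{"translation":[0,0,0],"twist":[0,0.01,-0.022],"grip":-1},{"translation":[12,20,-2],"twist":[0,0,0],"grip":-1},{"translation":[10,20,-1],"twist":[0,0,0],"grip":-1},{"translation":[0,0,0],"twist":[0,0,0],"grip":-1},{"translation":[4,0,30],"twist":[0,0,0],"grip":-1},{"translation":[4,0,40],"twist":[0,0,0],"grip":-1},{"translation":[4,0,40],"twist":[0,0,0],"grip":-1},{"translation":[4,0,40],"twist":[0,0,0],"grip":-1},{"translation":[4,0,30],"twist":[0,0,0],"grip":-1},{"translation":[0,0,0],"twist":[0,0,0],"grip":-1}]'
python3 go.py '[.4558,.3123,.12]'
```

```text
t: 18.95
tool_pos: [0.4583, 0.2963, 0.1604]
orientation: [0.19, 3.039, -0.026]
force: [-1.1, -0.7, -1.2]
opening: 0.0154
t 18.95 tcp [0.4583 0.2963 0.1604] f [-1.1 -0.7 -1.2] op 0.0154
[[-0.988  0.125  0.095]
 [ 0.123  0.992 -0.023]
 [-0.098 -0.011 -0.995]]
grasp [0.4565 0.2968 0.1793] bend [0.5947 0.2795 0.1929] tip [0.5981 0.2786 0.1571]
to go, tool mm [ 8.4 16.  58.6] yaw -0.125
```

```bash
python3 -m pendant '[{"translation":[0,0,0],"twist":[0,-0.022,0],"grip":-1},{"translation":[1,9,0],"twist":[0,0,0],"grip":-1},{"translation":[1,7,0],"twist":[0,0,0],"grip":-1},{"translation":[0,0,0],"twist":[0,0,0],"grip":-1},{"translation":[2,0,20],"twist":[0,0,0],"grip":-1},{"translation":[3,0,30],"twist":[0,0,0],"grip":-1},{"translation":[2,0,20],"twist":[0,0,0],"grip":-1},{"translation":[0,0,8],"twist":[0,0,0],"grip":-1},{"translation":[0,0,0],"twist":[0,0,0],"grip":-1},{"translation":[0,0,0],"twist":[0,0,0],"grip":-1}]'
python3 go.py '[.4558,.3123,.059]'; python3 - <<'E'
from h import *
grab('side','side9'); grab('scene','scene9')
a=cv2.imread('pics/side9.png')[120:280,210:390];b=cv2.imread('pics/scene9.png')[170:330,370:550]
cv2.imwrite('pics/cropG.png',cv2.resize(np.hstack([a,b]),(792,352),interpolation=cv2.INTER_CUBIC))
for u in (240,255,270,300,315,330):
    q=[px('side9',u,v) for v in range(140,230)]; q=[x for x in q if .07<x[2]<.12 and .25<x[1]<.36]
    if q: print(u,len(q),np.mean(q,0).round(4))
E
```

```text
t: 19.95
tool_pos: [0.4707, 0.3183, 0.0963]
orientation: [0.187, 2.996, -0.009]
force: [0.2, -0.2, -2.1]
opening: 0.0155
t 19.95 tcp [0.4707 0.3183 0.0963] f [ 0.2 -0.2 -2.1] op 0.0155
[[-0.983  0.124  0.138]
 [ 0.123  0.992 -0.015]
 [-0.139  0.003 -0.99 ]]
grasp [0.4681 0.3185 0.1151] bend [0.6057 0.3013 0.1345] tip [0.6107 0.3008 0.0989]
to go, tool mm [19.1 -7.9 53.9] yaw -0.124
240 8 [0.3237 0.3292 0.1142]
255 6 [0.3608 0.3246 0.1126]
270 6 [0.398  0.3188 0.1129]
300 6 [0.4712 0.295  0.1113]
315 5 [0.5098 0.308  0.113 ]
330 4 [0.5465 0.2989 0.1126]
```

View pics/cropG.png

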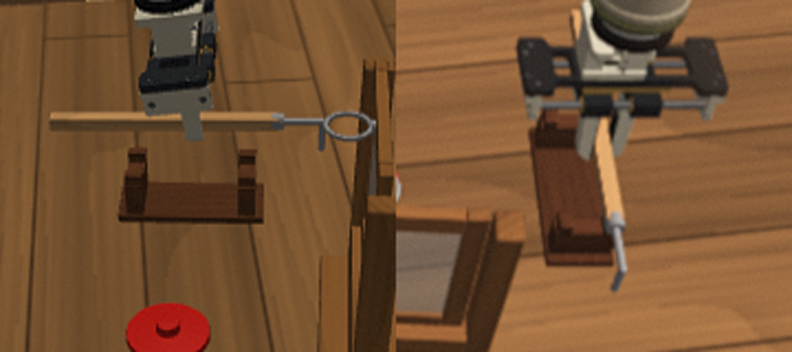

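The pole is level above the rest, 6 mm too far to +y and 14 mm too far forward. I'll correct both and go down.

```bash
python3 -m pendant '[{"translation":[7,-4,-1],"twist":[0,0,0],"grip":-1},{"translation":[6,-3,-1],"twist":[0,0,0],"grip":-1},{"translation":[0,0,0],"twist":[0,0,0],"grip":-1},{"translation":[0,0,0],"twist":[0,0,0],"grip":-1},{"translation":[2,0,12],"twist":[0,0,0],"grip":-1},{"translation":[2,0,12],"twist":[0,0,0],"grip":-1},{"translation":[0,0,0],"twist":[0,0,0],"grip":-1},{"translation":[0,0,0],"twist":[0,0,0],"grip":-1},{"translation":[0,0,0],"twist":[0,0,0],"grip":-1},{"translation":[0,0,0],"twist":[0,0,0],"grip":-1}]'
python3 go.py '[.453,.3123,.059]'
```

```text
t: 21.05
tool_pos: [0.4559, 0.3132, 0.072]
orientation: [0.187, 2.994, -0.006]
force: [0.6, -0.0, -1.0]
opening: 0.0154
t 21.05 tcp [0.4559 0.3132 0.072 ] f [ 0.6 -0.  -1. ] op 0.0154
[[-0.982  0.124  0.141]
 [ 0.123  0.992 -0.013]
 [-0.141  0.005 -0.99 ]]
grasp [0.4532 0.3134 0.0908] bend [0.5907 0.2962 0.1106] tip [0.5958 0.2957 0.075 ]
to go, tool mm [ 4.6 -1.3 31.5] yaw -0.124
```

```bash
python3 -m pendant '[{"translation":[1,-1,10],"twist":[0,0,0],"grip":-1},{"translation":[1,0,8],"twist":[0,0,0],"grip":-1},{"translation":[1,0,6],"twist":[0,0,0],"grip":-1},{"translation":[0,0,3],"twist":[0,0,0],"grip":-1},{"translation":[0,0,1],"twist":[0,0,0],"grip":-1},{"translation":[0,0,0],"twist":[0,0,0],"grip":-1},{"translation":[0,0,0],"twist":[0,0,0],"grip":-1},{"translation":[0,0,0],"twist":[0,0,0],"grip":-1},{"translation":[0,0,0],"twist":[0,0,0],"grip":-1},{"translation":[0,0,0],"twist":[0,0,0],"grip":-1}]'
python3 go.py '[.453,.3123,.059]'
```

```text
t: 22.05
tool_pos: [0.4575, 0.3125, 0.0422]
orientation: [0.187, 2.993, -0.005]
force: [-0.0, 0.0, -1.7]
opening: 0.0157
t 22.05 tcp [0.4575 0.3125 0.0422] f [-0.   0.  -1.7] op 0.0157
[[-0.982  0.124  0.142]
 [ 0.123  0.992 -0.012]
 [-0.143  0.006 -0.99 ]]
grasp [0.4548 0.3127 0.061 ] bend [0.5923 0.2955 0.081 ] tip [0.5974 0.295  0.0454]
to go, tool mm [ 2.  -0.7  1.8] yaw -0.124
```

Now down 2 mm more, then look before releasing.

```bash
python3 -m pendant '[{"translation":[1,-1,2],"twist":[0,0,0],"grip":-1},{"translation":[0,0,0],"twist":[0,0,0],"grip":-1},{"translation":[0,0,0],"twist":[0,0,0],"grip":-1},{"translation":[0,0,0],"twist":[0,0,0],"grip":-1},{"translation":[0,0,0],"twist":[0,0,0],"grip":-1},{"translation":[0,0,0],"twist":[0,0,0],"grip":-1},{"translation":[0,0,0],"twist":[0,0,0],"grip":-1},{"translation":[0,0,0],"twist":[0,0,0],"grip":-1},{"translation":[0,0,0],"twist":[0,0,0],"grip":-1},{"translation":[0,0,0],"twist":[0,0,0],"grip":-1}]'
python3 go.py '[.453,.3123,.059]'; python3 - <<'E'
from h import *
grab('side','side10'); grab('scene','scene10')
a=cv2.imread('pics/side10.png')[120:280,210:390];b=cv2.imread('pics/scene10.png')[170:330,370:550]
cv2.imwrite('pics/cropH.png',cv2.resize(np.hstack([a,b]),(792,352),interpolation=cv2.INTER_CUBIC))
E
```

```text
t: 23.05
tool_pos: [0.4574, 0.3122, 0.0413]
orientation: [0.187, 2.991, -0.003]
force: [-0.7, 0.4, 1.0]
opening: 0.0157
t 23.05 tcp [0.4574 0.3122 0.0413] f [-0.7  0.4  1. ] op 0.0157
[[-0.982  0.124  0.144]
 [ 0.124  0.992 -0.011]
 [-0.144  0.007 -0.99 ]]
grasp [0.4547 0.3124 0.0601] bend [0.5921 0.2951 0.0803] tip [0.5973 0.2947 0.0446]
to go, tool mm [ 1.8 -0.3  0.8] yaw -0.124
```

View pics/cropH.png

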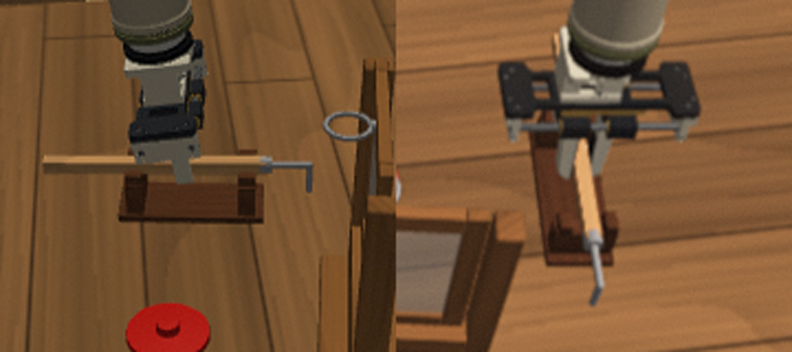

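The pole is in both notches with the hook down, and contact shows in the force. I'll release, then retreat straight up.

```bash
python3 -m pendant '[{"translation":[0,0,0],"twist":[0,0,0],"grip":-0.5},{"translation":[0,0,0],"twist":[0,0,0],"grip":-0.3},{"translation":[0,0,0],"twist":[0,0,0],"grip":0.2},{"translation":[0,0,0],"twist":[0,0,0],"grip":0.6},{"translation":[0,0,0],"twist":[0,0,0],"grip":0.6},{"translation":[0,0,0],"twist":[0,0,0],"grip":0.6},{"translation":[0,0,0],"twist":[0,0,0],"grip":0.6},{"translation":[0,0,0],"twist":[0,0,0],"grip":0.6},{"translation":[0,0,0],"twist":[0,0,0],"grip":0.6},{"translation":[0,0,0],"twist":[0,0,0],"grip":0.6}]'
python3 -m pendant '[{"translation":[0,0,-10],"twist":[0,0,0],"grip":0.6},{"translation":[0,0,-25],"twist":[0,0,0],"grip":0.6},{"translation":[0,0,-35],"twist":[0,0,0],"grip":0.6},{"translation":[0,0,-35],"twist":[0,0,0],"grip":0.6},{"translation":[0,0,-35],"twist":[0,0,0],"grip":0.6},{"translation":[0,0,-35],"twist":[0,0,0],"grip":0.6},{"translation":[0,0,-25],"twist":[0,0,0],"grip":0.6},{"translation":[0,0,0],"twist":[0,0,0],"grip":0.6},{"translation":[0,0,0],"twist":[0,0,0],"grip":0.6},{"translation":[0,0,0],"twist":[0,0,0],"grip":0.6}]'
python3 st.py; python3 - <<'E'
from h import *
grab('side','side11'); grab('scene','scene11')
a=cv2.imread('pics/side11.png')[120:280,210:390];b=cv2.imread('pics/scene11.png')[170:330,370:550]
cv2.imwrite('pics/cropI.png',cv2.resize(np.hstack([a,b]),(792,352),interpolation=cv2.INTER_CUBIC))
for u,v in((232,194),(260,194.),(280,195),(300,196),(325,196)):
    q=[px('side11',u,w) for w in range(185,203)]; q=[x for x in q if .045<x[2]<.075 and .28<x[1]<.36]
    if q:print(u,len(q),np.mean(q,0).round(4))
for v in (264,266,268,270): print(v,px('scene11',310,v).round(4))
E
```

```text
t: 24.15
tool_pos: [0.4573, 0.312, 0.0409]
orientation: [0.187, 2.991, -0.003]
force: [-0.3, 0.8, 0.6]
opening: 0.0742
t: 25.15
tool_pos: [0.4256, 0.3137, 0.251]
orientation: [0.187, 2.991, -0.001]
force: [-0.7, -0.8, -0.2]
opening: 0.0745
t 25.15 tcp [0.4256 0.3137 0.251 ] f [-0.7 -0.8 -0.2] op 0.0745
[[-0.982  0.124  0.144]
 [ 0.124  0.992 -0.01 ]
 [-0.144  0.008 -0.989]]
grasp [0.4229 0.3139 0.2698] bend [0.5603 0.2966 0.29  ] tip [0.5655 0.2962 0.2544]
232 8 [0.2987 0.3233 0.0615]
260 8 [0.3696 0.3152 0.0621]
280 8 [0.4203 0.3089 0.0629]
300 9 [0.4709 0.3044 0.0609]
325 11 [0.5349 0.3031 0.0636]
264 [ 0.6076 -0.0372  0.2856]
266 [ 0.6088 -0.0374  0.2808]
268 [ 0.609  -0.0374  0.274 ]
270 [ 0.6097 -0.0375  0.2681]
```

The picture limit is reached, so I'll do the final check numerically, comparing the pole, hook, lid and knob with the start pictures.

```bash
python3 - <<'E'
from h import *
for n in('side0','side11'):
    z=np.load(f'pics/{n}.npz'); print(n)
    Q=np.array([(u,v,*px(n,u,v)) for u in range(215,365) for v in range(180,225)])
    q=Q[(Q[:,3]>.28)&(Q[:,3]<.36)&(Q[:,4]>.050)&(Q[:,4]<.075)&((Q[:,2]<.375)|(Q[:,2]>.54))]
    print(' raised x range',q[:,2].min().round(4),q[:,2].max().round(4))
    for x0 in(.30,.33,.36,.55,.57,.585): 
        s=q[abs(q[:,2]-x0)<.006]
        if len(s):print('  ',x0,s[:,2:].mean(0).round(4),len(s))
    h=Q[(Q[:,2]>.58)&(Q[:,2]<.62)&(Q[:,3]>.27)&(Q[:,3]<.32)&(Q[:,4]>.008)]
    if len(h): print(' hook z',h[:,4].min().round(4),h[:,4].max().round(4),'xy',h[:,2:4].mean(0).round(4))
    hsv=cv2.cvtColor(z['p'],cv2.COLOR_RGB2HSV); m=(hsv[...,1]>200)&((hsv[...,0]<4)|(hsv[...,0]>176))&(hsv[...,2]>120); print(' lid px',np.argwhere(m).mean(0).round(1))
a,b=[np.load(f'pics/{n}.npz')['p'][310:480,250:365].astype(int) for n in('side0','side11')]
print('mat/knob area changed px',(abs(a-b).sum(2)>60).sum())
E
```

```text
side0
 raised x range 0.2854 0.5827
   0.3 [0.2997 0.3244 0.0614] 37
   0.33 [0.3296 0.3203 0.0624] 35
   0.36 [0.3598 0.3167 0.0622] 38
   0.55 [0.549  0.2933 0.0622] 22
   0.57 [0.5699 0.2918 0.0595] 14
   0.585 [0.5811 0.2913 0.0591] 6
 hook z 0.0551 0.0617 xy [0.5818 0.2921]
 lid px [270.4 285.9]
side11
 raised x range 0.2909 0.6003
   0.3 [0.2999 0.3236 0.0611] 36
   0.33 [0.3296 0.3206 0.0618] 37
   0.36 [0.3599 0.3175 0.0616] 37
   0.55 [0.55   0.2937 0.062 ] 34
   0.57 [0.5703 0.2952 0.0589] 19
   0.585 [0.5849 0.2926 0.0592] 19
 hook z 0.0183 0.0646 xy [0.5942 0.2912]
 lid px [270.4 285.9]
mat/knob area changed px 0
```

The pole lies as before, within about 1 mm across and 5 mm along, with the hook down to z ≈ 18 mm. The lid, knob, jug and canister have not moved, and the gripper is clear.

```bash
python3 -c "
from plant import robot
print(robot.close_job())"
```

```text
the job is handed in; nothing more can be done
None
```

I took the pole from its rest, put the hook through the ring with the pane open at about 0.5 rad, and pulled the pane shut. I then unhooked, laid the pole back and handed the job in at about 25 s. No verdict was reported.

**Last checks**
- **Pane:** it stayed shut after the pole came out. Its back face is within about 0.5 mm of where it should be when upright.
- **Pole:** it lies in both notches at the height and line it had before, about 1 mm off across and 5 mm along. The hook points down, reaching to about 18 mm above the counter.
- **Bystanders:** the lid is at the same pixel position as at the start. No pixel changed in the part of the side view that holds the knob, jug and canister.
- **Gripper:** it is open and about 0.2 m above the pole.

**What disagreed or failed**
- **Pull:** at the pane's stop it briefly reached about 25 N and tilted the pole about 0.12 rad in the grip. I levelled it before laying it back. The finger still looked through the ring in the picture taken then, but the tip height worked out from the tool pose was less clear. I count step 2 as met from the picture.
- **Early measurement:** one triangulation of the hook bend was about 30 mm off because I misread a pixel. I dropped it, and a closer look agreed with the arm's own pose.
- **Last picture:** I could not view it because the 12-picture limit was reached, so the final checks are from depth and pixel data only.

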